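# Uncover a plaster test block and grip it in a ratchet bar clamp

### The arm

A 6-joint arm with a two-finger parallel gripper is mounted at the origin on the work surface. World frame = base frame: x ahead of the robot, y to its left, z up, the work surface at z = 0. Lengths are in mm, angles in rad, forces in N, time in s.
With the tool pointing down it reaches from about 400 to 925 mm from the base axis. Payload 3.4 kg.
Tool frame: the origin (TCP) lies at the very end of the fingers, on their centre line; the grasp point (between the pads) lies 19 mm behind it; z points along the fingers, x is the direction in which the jaws open and shut, and the axes are right-handed (so a half turn about z gives the same grasp; the last joint's range is limited). The gripper opens to 85 mm and grips with 20 to 120 N. Pads are 22 mm wide; open, the fingers measure 114 mm over their backs; the gripper's body (76 mm by 85 mm) begins 54 mm behind the grasp point. The pads swing forward as they close: fully open they stand 13 mm farther back than shut.
Start: joints at [-1.302, 0.307, 1.506, -0, 1.328, -0.073], TCP at [192.707, -541.752, 231.305] pointing down, gripper open.
Joint ranges: [-3.12, 3.12], [-1.05, 2.28], [0.14, 2.33], [-1.42, 4.57], [0.1, 2.73], [-2.68, 2.68]. Speed limits (rad/s): [2.57, 2.57, 3.14, 3.14, 3.14, 3.14].

### API

Orientations are given as a unit quaternion [x, y, z, w].
In Python, from bench import bot gives the robot as it stands.
- The arm moves only by the shell command python3 -m crank 'ROWS'. ROWS is text: rows parted by semicolons, each of 5 numbers parted by spaces: the shift along the tool's x, y, z in mm, then the turn about the tool's z in rad, then the opening in per cent of the stroke, from 0 (shut) to 100 (fully open). A call has 1 to 5 rows; each row is the pose to reach, as a shift and turn from the pose commanded when the call began, along the tool's axes at that moment; what a row does not reach only later rows make up. A row lasts 1/12 s, in which the tool goes at most 41.7 mm and 7.16 degrees, less where a joint would pass 70% of its speed; a pose out of reach is approached as far as the arm can. A call with a gripper value outside its range is refused whole. The fingers move at their own pace and stop on an object; the grip force is fixed at half the most. Time passes only in rows, so rows that repeat a pose let the fingers close. It gives the time, the measured TCP pose, the force and the opening at its end, in the units of the state.
- bot.get_obs(): the state, without advancing time (a new reading comes with each control period).
- bot.get_image(name): name is "side" or "top" or "wrist"; returns a dict with "frame" (480x640x3 uint8, red, green, blue), "fx", "fy", "cx", "cy" (pixels), "dist_coeffs" ([k1, k2, p1, p2, k3] as OpenCV has them; the pictures are not rectified), "R" (3x3) and "t" (3): a world point X has camera coordinates R X + t; the wrist camera has in their place "T_tool_cam" (4x4, takes a point from camera to tool coordinates, whose origin is the TCP and whose axes are the tool frame's). Camera axes: x right, y down, z forward; pixel columns grow to the right and rows downward; lengths in mm; the calibration is good to about 2 mm. A picture is of the moment at which its call begins: read the wrist's pose just before it. There is no depth.
- bot.hand_in(): hands the job in, once; it reports no verdict.
Trained networks look in the newest picture that a camera, given by its name, has taken for a name from the list of things; names that differ only in an ending like _2 or _b are one class to them, and where a whole thing is asked for, a point or a joint stands for the part that bears it (a point fixed in the world has none). Each returns a list of dicts, best first, with "p" (0 to 1); they miss things now and then, are a little off and sometimes report something else, mostly with a low value. They report only what shows in the picture. A call takes as long as a camera call. They do not tell look-alikes from the thing itself.
- bot.spot_in(camera, label): "rect" ([left, top, right, bottom] in pixels, round what is visible of it).
- bot.silhouettes(camera, label): "mask" (480x640 bool, what is visible of it) and "rect" ([left, top, right, bottom] in pixels, round what is visible of it).
The state is a dict: "t": time; "joint_positions": joint angles; "qvel": joint speeds; "tau": joint torques, N m; "position": TCP position; "ee_rot": TCP orientation; "wrist_force": force on the tool from outside, world axes, zero at the start; "ft_torque": the same for the moment, N m; "width": opening from 0.0 (shut) to 1.0 (fully open).
Only numpy, scipy, OpenCV 4.12 (cv2) and the standard library are available. Lean on these libraries where they do the work, as an engineer would, in place of code of your own. Each camera call takes 0.05 s, during which the arm holds its last target. There are 200 camera calls.

### The job

Lift the small metal lid off the plaster block by its knob and stand it upright on the square cork mat. Then pump the clamp's trigger back and forth until the jaw has pushed the block against the anvil and its spring plunger is pressed about half way in; the block is fragile, so never press the plunger nearly all the way. Finish while still holding the trigger forward so that the grip is kept up, do not let go, and leave the other things on the bench where they are.

Things in the scene. Friction and masses are not known exactly. Their poses are not given: they have to be found in the camera images.
- clamp: Bench bar clamp, fixed; base 325 x 100 x 16 mm. Origin on the bench under its middle; x = clamping axis, from jaw to anvil; z up. On y = 0: trigger pivot x -80, z 22 mm; bar guides to z 76 at x -125 and -30; bar and jaw axis z 56 (bar sticks out to x -190 and moves with the jaw); tray x 62 to 137, floor z 30, with rails 8 mm high, 42 long at y +/-22 guiding the block.
- anvil: The fixed steel jaw at the front end of the clamp; its 32 mm square face is at x = 133 mm of the clamp, 56 mm above the bench, and looks back towards the jaw; top at 82 mm above the bench. Origin: 16 mm above the bench, below the face.
- block: Fragile plaster test block, 40 (x, along the clamp) x 36 x 44 mm high, 0.1 kg. Loose on the tray between the rails, hidden under the lid at the start, 13 to 15 mm short of the anvil. Origin: centre of its underside. The jaw slides it along until it meets the anvil.
- lid: Loose aluminium box lid over the block, open below, 54 (x) x 58 (y) x 54 mm high, walls 3 mm, about 0.15 kg, on the tray floor, black knob on top. Inside 4 mm (x) and 8 mm (y) of room on each side of the block: lift it straight up 60 mm. Origin: centre of its lower edge. It bars the jaw's way. To stand upright with its centre on the mat.
- lid_knob (a point): Centre of the lid's round knob: 22 mm across and 26 mm high, 75 mm above the lid's lower edge; below it an 8 mm long, 10 mm thick stem. Grasp from above.
- mat: Fixed square cork mat, 130 x 130 x 4 mm, where the lid is put. Origin: centre of its underside, on the bench. It may lie to the left or to the right of the clamp (the other side has a steel tray of 28 mm height).
- trigger (a joint): Angle of the trigger lever, rad: 0 = let go (leans 0.125 back, away from the anvil), 0.25 = fully forward. A spring returns it to 0. Pushed towards the anvil it drives the jaw forward 0.06 to 0.07 mm per mrad, 15 to 17 mm a full stroke; drawn back it slips and the jaw stays (within 1 mm). At the crossbar it takes about 5 N with the jaw free, 11 N with the plunger in 14 mm.
- trigger_bar (a point): Middle of the round black crossbar on top of the trigger lever: 14 mm thick, 66 mm long along the clamp's y axis, on a 10 mm stem, 120 mm above the pivot, so about 141 mm above the bench. It moves 30 mm along the clamp's x axis (nearly level) over the full stroke. Can be pinched from above, with the fingers before and behind it, or pushed from behind.
- jaw_bar (a joint): Advance of bar and jaw, m, 0 (fully back) to 0.10; starts at 0 to 0.04. A brake holds it with 3 N: when the trigger is let go, a plunger pressed harder pushes the bar back until 1 to 3 N (2 to 4 mm) is left, so the grip is kept up only while the trigger is held forward.
- plunger (a joint): How far the jaw's spring plunger is pressed in, in m: 0 = free, 0.022 = solid. The spring gives 0.7 N per mm: this is the grip on the block (friction under the block takes up to half of it before the anvil). It stays 0 until the jaw pushes the block; pushing the loose block along gives less than 1 mm. Half way is 0.011; above 0.0175 the block is crushed.
- pad_face (a point): Centre of the front face of the jaw's square rubber pad (26 mm) at the end of the plunger; it faces the block. With the block against the anvil it touches it at x = 93 mm of the clamp.
There are look-alikes about, which are no part of the job. Leave any red or turquoise look-alike of the lid alone.

How it is judged:
By the outcome, as a careful person would: the job done as asked, in the order asked, and still so for the second after the job is handed in, while the arm keeps its last pose, push and grip.
It also fails if it takes over 61 s, if anything falls off the work surface, if the arm or the gripper's body presses on something with over 40 N, if the wrist force passes 120 N, or if a joint passes its speed limit or range.

## Working session

There is one attempt and no reset: what is moved stays moved. The work goes in short steps, Python scripts to look and compute and a shell command to move; the robot and the scene stay as the last step left them, time stands still between calls to the robot, and variables do not carry over. Pictures are saved under pics/ and viewed, about 8 in all and at most 12, crops included, and the job is handed in when it is done.

```bash
ls; mkdir -p pics; cat > h.py <<'E'
import numpy as np, cv2
from bench import bot
def grab(n,f=None):
    o=bot.get_obs(); im=bot.get_image(n)
    if f: cv2.imwrite('pics/'+f,im['frame'][:,:,::-1])
    return im,o
def cam(im): return np.array([[im['fx'],0,im['cx']],[0,im['fy'],im['cy']],[0,0,1.]]),np.array(im['dist_coeffs'],float)
def RT(im,o):
    if 'R' in im: return np.array(im['R']),np.array(im['t'],float)
    from scipy.spatial.transform import Rotation as Ro
    T=np.eye(4);T[:3,:3]=Ro.from_quat(o['ee_rot']).as_matrix();T[:3,3]=o['position']
    M=np.linalg.inv(T@np.array(im['T_tool_cam']));return M[:3,:3],M[:3,3]
def ray(im,o,px):
    K,d=cam(im);R,t=RT(im,o);u=cv2.undistortPoints(np.array([[px]],float),K,d)[0,0]
    return -R.T@t,R.T@np.array([u[0],u[1],1])
def at_z(im,o,px,z):
    c,v=ray(im,o,px);return c+v*(z-c[2])/v[2]
def tri(rs):
    A=0;b=0
    for c,v in rs:
        v=v/np.linalg.norm(v);P=np.eye(3)-np.outer(v,v);A=A+P;b=b+P@c
    return np.linalg.solve(A,b)
def proj(im,o,X):
    K,d=cam(im);R,t=RT(im,o);return cv2.projectPoints(np.array(X,float).reshape(-1,1,3),cv2.Rodrigues(R)[0],t,K,d)[0][:,0]
E
python3 - <<'E'
from h import *
o=bot.get_obs();print(o)
for n in ['top','side']:
    im,o=grab(n,n+'0.png')
    for l in ['lid','lid_knob','mat','trigger_bar','trigger','clamp','anvil','pad_face','jaw_bar','block']:
        for f in [bot.spot_in]:
            try:print(n,l,[(np.round(r['rect']).tolist(),round(r['p'],2)) for r in f(n,l)])
            except Exception as e: print(n,l,e)
a=cv2.imread('pics/top0.png');b=cv2.imread('pics/side0.png')
E
```

```text
pics
{'t': 0.0, 'joint_positions': array([-1.30248483e+00,  3.07553816e-01,  1.50767207e+00,  7.01482195e-06,
        1.32842802e+00, -7.35019369e-02]), 'qvel': array([-0.00039871,  0.00139661, -0.0006564 ,  0.00139117,  0.00020357,
       -0.0019783 ]), 'tau': array([ 1.37109360e-03, -4.57540154e+01, -2.51912534e+01,  6.64779259e-05,
        1.32977060e-02,  4.38932602e-06]), 'position': array([ 192.52767846, -541.05798398,  230.39254826]), 'ee_rot': array([ 8.17065836e-01, -5.76543457e-01, -7.94018837e-04, -6.57064612e-04]), 'wrist_force': array([0.43767843, 0.8089233 , 0.06878979]), 'ft_torque': array([-0.02077372,  0.02909067, -0.04976305]), 'width': 1.000026930935878}
top lid [([334.0, 222.0, 362.0, 258.0], 0.81), ([340.0, 153.0, 377.0, 193.0], 0.81), ([306.0, 312.0, 345.0, 352.0], 0.68)]
top lid_knob [([330.0, 225.0, 363.0, 255.0], 0.88), ([339.0, 152.0, 378.0, 194.0], 0.79), ([307.0, 315.0, 347.0, 352.0], 0.58)]
top mat [([423.0, 184.0, 486.0, 250.0], 0.57)]
top trigger_bar [([244.0, 244.0, 267.0, 277.0], 0.57)]
top trigger [([243.0, 244.0, 266.0, 275.0], 0.92), ([333.0, 223.0
[... 238 characters left out ...]
4.0, 315.0, 276.0], 0.58)]
top block []
side lid [([320.0, 244.0, 366.0, 300.0], 0.78), ([213.0, 270.0, 256.0, 324.0], 0.67), ([396.0, 248.0, 442.0, 301.0], 0.58)]
side lid_knob [([320.0, 247.0, 363.0, 300.0], 0.92), ([396.0, 250.0, 441.0, 301.0], 0.77), ([212.0, 268.0, 258.0, 323.0], 0.7)]
side mat [([375.0, 345.0, 494.0, 443.0], 0.85)]
side trigger_bar [([272.0, 183.0, 296.0, 248.0], 0.67)]
side trigger [([271.0, 182.0, 300.0, 247.0], 0.65)]
side clamp [([256.0, 182.0, 382.0, 326.0], 0.9)]
side anvil [([346.0, 272.0, 372.0, 313.0], 0.73)]
side pad_face [([309.0, 245.0, 325.0, 260.0], 0.76)]
side jaw_bar [([268.0, 208.0, 324.0, 260.0], 0.85)]
side block [([374.0, 345.0, 494.0, 441.0], 0.4)]
```

View pics/top0.png

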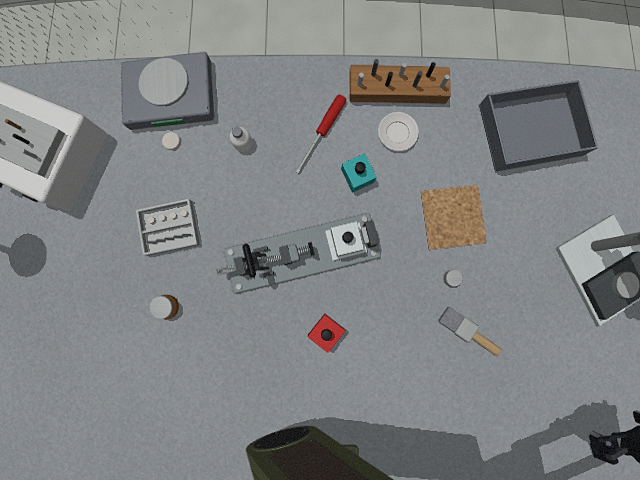

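View pics/side0.png

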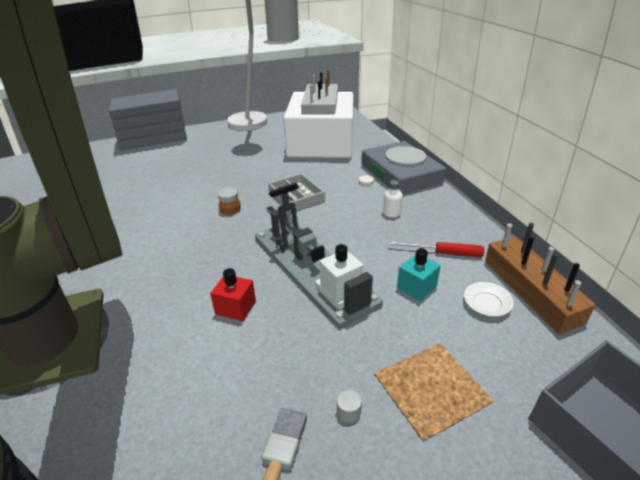

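Top: three lid shapes: metal (347,238) on the clamp, turquoise (359,172), red (326,333). The metal one fits: it is bare metal, and stands on the clamp's tray before the anvil. Mat at (454,217), trigger bar at about (252,260). Side shows the same: metal lid (341,272), mat (434,390). I'll measure and confirm in an enlarged crop.

```bash
python3 - <<'E'
from h import *
it,o=grab('top');isd,_=grab('side')
def dark(im,r,th=60):
    f=im['frame'].max(2);l,t,rr,b=r;m=(f[t:b,l:rr]<th).astype(np.uint8)
    n,L,s,c=cv2.connectedComponentsWithStats(m);k=1+np.argmax(s[1:,4]);print(s[k]+[l,t,0,0,0]);return c[k]+[l,t]
kt=dark(it,(335,228,360,250));ks=dark(isd,(330,240,352,264))
print(kt,ks)
X=tri([ray(it,o,kt),ray(isd,o,ks)]);print('knob',X,proj(it,o,X),proj(isd,o,X))
print('knob z105',at_z(it,o,kt,105))
m=bot.silhouettes('top','mat')
g=it['frame'].astype(int);mask=((g[:,:,0]-g[:,:,2])>40);mask[:,:415]=0;mask[:170]=0;mask[260:]=0;mask[:,500:]=0
p=np.argwhere(mask).mean(0)[::-1];print('mat',p,at_z(it,o,p,4),cv2.minAreaRect(np.argwhere(mask)[:,::-1].astype(np.float32)))
a=cv2.resize(it['frame'][200:304,205:395],None,fx=4,fy=4,interpolation=3)[:,:,::-1]
cv2.imwrite('pics/c1.png',a)
a=cv2.resize(isd['frame'][170:335,245:395],None,fx=3.6,fy=3.6,interpolation=3)[:,:,::-1]
cv2.imwrite('pics/c2.png',a)
E
```

```text
[342 232  11  11  87]
[336 245  11  17 156]
[347.5862069  236.88505747] [340.8525641  252.69230769]
knob [538.78716905 -72.20679281 105.51218134] [[347.44352328 237.35733779]] [[341.40402145 252.61750389]]
knob z105 [539.7749953 -72.510277  105.       ]
mat [452.99462847 216.75738585] [ 596.34932856 -308.99620571    4.        ] ((453.1400451660156, 216.50372314453125), (59.44732666015625, 57.44348907470703), 82.05652618408203)
```

View pics/c1.png

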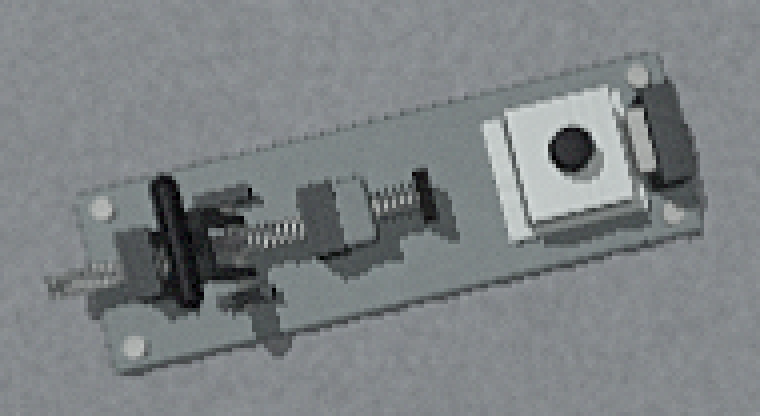

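Crop confirms: bare-metal lid, knob at (347.5,237), in the tray between jaw and anvil. Pad at about (311,249), trigger bar (249,260).

```bash
cat >> h.py <<'E'
from scipy.spatial.transform import Rotation as Ro
def rel(target,o=None,yaw=None):
    o=o or bot.get_obs();R=Ro.from_quat(o['ee_rot']).as_matrix()
    y0=np.arctan2(R[1,0],R[0,0])
    print('pos',np.round(o['position'],1),'yaw',round(y0,4),'shift',np.round(R.T@(np.array(target)-o['position']),1),'turn(cw about world-z => tool z +)',None if yaw is None else round(-(yaw-y0),3))
E
python3 - <<'E'
from h import *
it,o=grab('top')
P=[(75,195),(122,375),(658,52),(705,232)]
W=[at_z(it,o,(205+(x+.5)/4-.5,200+(y+.5)/4-.5),16) for x,y in P];print(np.round(W,1))
ax=(W[2]+W[3]-W[0]-W[1])/2;yaw=np.arctan2(ax[1],ax[0]);c=np.mean(W,0);print('yaw',yaw,'c',c,'len',np.linalg.norm(ax),np.linalg.norm((W[0]+W[2]-W[1]-W[3])/2))
u=np.array([np.cos(yaw),np.sin(yaw),0]);
k=np.array([539.3,-72.3,0]);print('knob in clamp x',(k-c)@u,'y',(k-c)@np.array([-u[1],u[0],0]))
def px(x,y):return (205+(x+.5)/4-.5,200+(y+.5)/4-.5)
for n,p,z in [('pad',(432,196),56),('tb',(178,243),141)]:
    w=at_z(it,o,px(*p),z)-c;print(n,w@u,w@np.array([-u[1],u[0],0]))
rel([539,-72.5,230],o,yaw)
E
```

```text
[[ 522.5  189.7   16. ]
 [ 426.4  162.2   16. ]
 [ 601.9 -123.2   16. ]
 [ 505.  -148.1   16. ]]
yaw -1.3224338994982598 c [513.96229549  20.14991773  16.        ] len 321.4563901684006 99.94377864759922
knob in clamp x 95.84164648629051 y 1.8344910111972854
pad 23.995802174592612 0.2698349234257772
tb -98.11048548007143 0.23914250228010508
pos [ 192.7 -541.7  231.3] yaw -1.229 shift [-326.  -483.5    1.3] turn(cw about world-z => tool z +) 0.093
```

```bash
R='' ; python3 -m crank '-23 -34 0 0 100;-46 -69 0 0 100;-69 -103 0 0 100;-92 -138 0 0 100;-115 -172 0 0 100'; python3 -m crank '-23 -34 0 0 100;-46 -69 0 0 100;-69 -103 0 0 100;-92 -138 0 0 100;-115 -172 0 0 100'; python3 -m crank '-23 -34 0 0 100;-46 -69 0 0 100;-69 -103 0 0 100;-92 -135 0 0.09 100;-96 -139 0 0.093 100'; python3 -c "
from h import *
rel([539,-72.5,230],None,-1.3224)
im,o=grab('wrist','w1.png')
print([(r['rect'],r['p']) for r in bot.spot_in('wrist','lid_knob')])
"
```

```text
t: 1.72
position: [317.0, -374.3, 231.4]
ee_rot: [0.817, -0.577, 0.0, -0.0]
wrist_force: [0.3, -0.1, 0.6]
width: 0.999
t: 2.13
position: [440.7, -208.0, 231.7]
ee_rot: [0.817, -0.577, 0.0, -0.0]
wrist_force: [0.6, -0.4, 1.7]
width: 0.999
t: 2.55
position: [542.4, -67.7, 231.5]
ee_rot: [0.79, -0.614, 0.001, -0.002]
wrist_force: [0.3, -0.4, -0.2]
width: 1.001
pos [542.4 -67.7 231.5] yaw -1.3212 shift [3.8 4.5 1.5] turn(cw about world-z => tool z +) 0.001
[([285.0, 175.9, 367.7, 267.2], 0.87), ([362.2, 0.0, 459.6, 81.1], 0.83), ([183.7, 343.7, 279.8, 452.4], 0.64)]
```

View pics/w1.png

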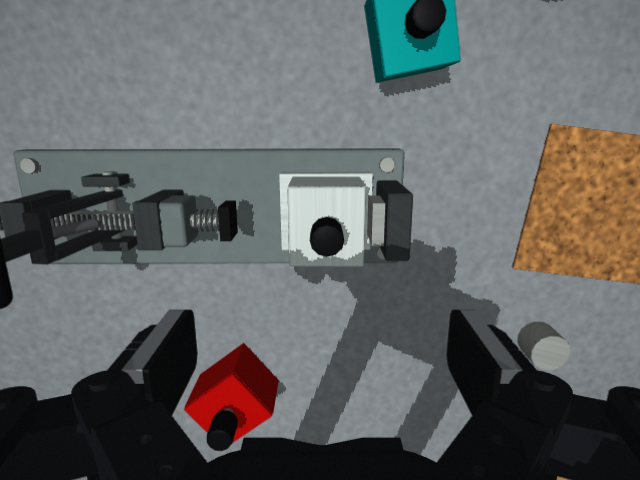

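The wrist view shows the metal lid with knob at (327,236), jaw pad at (228,221), plate upper edge at row 151 between (17,151) and (403,151), and the yaw well aligned. Now knob from wrist and clamp refinement.

```bash
python3 - <<'E'
from h import *
im,o=grab('wrist')
f=im['frame'].max(2);m=(f<60).astype(np.uint8);m[:205]=0;m[262:]=0;m[:,:300]=0;m[:,:355][:,:0]=0;m[:,355:]=0
ys,xs=np.nonzero(m);print(xs.min(),xs.max(),ys.min(),ys.max(),xs.mean(),ys.mean())
k=(xs.mean(),ys.mean())
for z in (100,105):print('knob',z,at_z(im,o,k,z))
it,_=grab('top');sd,_=grab('side')
print('tri3',tri([ray(im,o,k),ray(it,o,(347.6,236.9)),ray(sd,o,(341,252.6))]))
TL=at_z(im,o,(15,151),16);TR=at_z(im,o,(404,151),16);BL=at_z(im,o,(34,264),0)
v=TR-TL;print(TL,TR,'len',np.linalg.norm(v),'yaw',np.arctan2(v[1],v[0]))
u=v/np.linalg.norm(v);n=np.array([-u[1],u[0],0]);c=(TL+TR)/2-n*50;print('c',c)
for nm,p,z in [('padface',(237,204),69),('padface2',(236,238),43),('anvilface top L',(384,182),72),('knob',k,105)]:
    w=at_z(im,o,p,z)-c;print(nm,w@u,w@n)
rel([*at_z(im,o,k,105)[:2],150],o,np.arctan2(v[1],v[0]))
E
```

```text
306 339 211 249 322.7723342939481 230.30259365994237
knob 100 [536.6175001  -73.08530437 100.        ]
knob 105 [537.91616187 -72.72588197 105.        ]
tri3 [538.5999919  -72.51258619 106.14633501]
[516.44411634 181.34978424  16.        ] [ 596.82934816 -126.65995447   16.        ] len 318.32653775530935 yaw -1.315507956402576
c [508.25720648  14.71869271  16.        ]
padface 30.163671463255447 16.69059160235603
padface2 22.57856025807871 -16.42715151542277
anvilface top L 135.4904324694621 33.014424243049696
knob 92.10015227999875 6.615831358328177
pos [539.3 -71.  231.1] yaw -1.3175 shift [ 1.4  1.8 81.1] turn(cw about world-z => tool z +) -0.002
```

```bash
python3 -m crank '1 1 40 0 100;1 1.5 80 0 100;1 1.5 110 0 100;1 1.5 126 0 100;1 1.5 137 0 100'; python3 -m crank '0 0 0 0 0;0 0 0 0 0;0 0 0 0 0;0 0 0 0 0;0 0 0 0 0'; python3 -m crank '0 0 0 0 0;0 0 0 0 0;0 0 0 0 0'
```

```text
t: 3.22
position: [534.4, -75.6, 91.9]
ee_rot: [0.789, -0.615, -0.002, 0.001]
wrist_force: [-0.1, 0.2, 0.7]
width: 1.002
t: 3.63
position: [538.1, -74.6, 95.6]
ee_rot: [0.789, -0.614, 0.001, -0.001]
wrist_force: [0.4, 0.7, 0.2]
width: 0.299
t: 3.88
position: [538.0, -74.3, 95.4]
ee_rot: [0.789, -0.614, 0.001, -0.0]
wrist_force: [-0.8, -0.3, 5.4]
width: 0.233
```

```bash
python3 -m crank '0 0 0 0 0;0 0 0 0 0;0 0 -5 0 0;0 0 -15 0 0;0 0 -30 0 0'; python3 -m crank '0 0 -20 0 0;0 0 -40 0 0;0 0 -60 0 0;0 0 -75 0 0;0 0 -75 0 0';python3 -c "
from h import *
im,o=grab('wrist','w2.png')
rel([596.3,-309,170],o)
s,_=grab('side','s2.png')
"
```

```text
t: 4.3
position: [535.9, -73.6, 123.8]
ee_rot: [0.789, -0.614, -0.002, 0.001]
wrist_force: [-0.5, -0.6, -0.8]
width: 0.233
t: 4.72
position: [539.5, -74.3, 203.2]
ee_rot: [0.789, -0.614, 0.003, -0.002]
wrist_force: [0.4, -0.1, -1.5]
width: 0.236
pos [539.5 -74.3 203.2] yaw -1.3218 shift [241.3   3.   33.9] turn(cw about world-z => tool z +) None
```

View pics/w2.png

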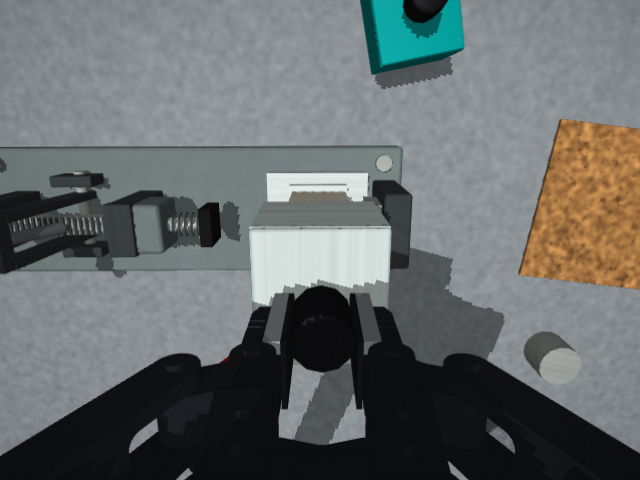

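Lid is held by the knob, block left in the tray. Now to the mat.

```bash
python3 -m crank '30 0 0 0 0;65 1 0 0 0;100 1 0 0 0;135 2 0 0 0;170 2 0 0 0'; python3 -m crank '30 0 0 0 0;52 1 0 0 0;66 1 0 0 0;71 1 0 0 0;71 1 0 0 0';python3 -c "
from h import *
im,o=grab('wrist')
rel([596.3,-309,71],o)
t,_=grab('top');s,_=grab('side')
f=s['frame'].astype(int);m=((f[:,:,0]-f[:,:,2])>40);m[:,:365]=0;m[:335]=0;m[455:]=0;m[:,500:]=0
# mat visible corners in side
pts=np.argwhere(m)[:,::-1].astype(np.float32);b=cv2.approxPolyDP(cv2.convexHull(pts),6,True)[:,0];print(b)
W=np.array([at_z(s,o,p,4) for p in b]);print(W,W.mean(0))
"
```

```text
t: 5.23
position: [576.2, -240.1, 197.3]
ee_rot: [0.79, -0.614, -0.002, 0.0]
wrist_force: [0.4, 0.3, -0.6]
width: 0.236
t: 5.65
position: [593.2, -308.7, 197.7]
ee_rot: [0.789, -0.614, -0.001, 0.0]
wrist_force: [-0.4, 0.0, -1.5]
width: 0.229
pos [ 593.2 -308.7  197.7] yaw -1.3232 shift [  1.3  -3.1 126.7] turn(cw about world-z => tool z +) None
[[492. 402.]
 [423. 439.]
 [375. 372.]
 [436. 345.]]
[[ 664.62028916 -367.36409573    4.        ]
 [ 540.04911269 -381.15792811    4.        ]
 [ 525.36834951 -253.92707245    4.        ]
 [ 643.18681087 -240.58893166    4.        ]] [ 593.30614056 -310.75950699    4.        ]
```

```bash
python3 -m crank '1 -1 35 0 0;1 -1 70 0 0;1 -1 100 0 0;1 -1 115 0 0;1 -1 122 0 0'; python3 -m crank '0 0 2 0 0;0 0 3 0 0;0 0 3 0 0'
```

```text
t: 6.22
position: [592.7, -305.9, 74.2]
ee_rot: [0.79, -0.613, -0.003, 0.0]
wrist_force: [-0.7, -0.2, -1.4]
width: 0.231
t: 6.47
position: [596.1, -309.2, 75.9]
ee_rot: [0.79, -0.614, 0.001, -0.0]
wrist_force: [0.3, 0.2, -1.0]
width: 0.236
```

```bash
for i in 1; do python3 -m crank '0 0 2 0 0;0 0 4 0 0;0 0 4 0 0;0 0 4 0 0'; done
```

```text
t: 6.8
position: [595.1, -309.3, 70.8]
ee_rot: [0.789, -0.614, 0.0, -0.0]
wrist_force: [-0.3, -0.7, -0.6]
width: 0.236
```

```bash
python3 -m crank '0 0 1 0 0;0 0 2 0 0;0 0 2 0 0;0 0 2 0 0'
```

```text
t: 7.13
position: [595.2, -309.3, 69.6]
ee_rot: [0.789, -0.614, 0.001, -0.0]
wrist_force: [-1.8, 1.7, 5.1]
width: 0.233
```

```bash
python3 -m crank '0 0 0 0 50;0 0 0 0 80;0 0 0 0 80;0 0 0 0 80;0 0 0 0 80'; python3 -m crank '0 0 -20 0 80;0 0 -60 0 80;0 0 -100 0 80;0 0 -140 0 80;0 0 -140 0 80'; python3 -c "
from h import *
s,o=grab('side');t,_=grab('top')
for nm,i in(('top',t),('side',s)):print(nm,[(np.round(r['rect']),r['p']) for r in bot.spot_in(nm,'lid')], proj(i,o,[[595,-310,79]]))
# top: jaw region
a=cv2.resize(t['frame'][200:304,205:395],None,fx=4,fy=4,interpolation=3)[:,:,::-1]
b=cv2.resize(s['frame'][170:470,245:505],None,fx=1.4,fy=1.4,interpolation=3)[:,:,::-1]
c=np.zeros((a.shape[0]+0,760+b.shape[1]*0,3),np.uint8)
cv2.imwrite('pics/s3.png',cv2.resize(s['frame'][170:470,245:505],None,fx=2,fy=2,interpolation=3)[:,:,::-1])
"
```

```text
t: 7.55
position: [594.9, -309.1, 68.1]
ee_rot: [0.789, -0.614, -0.0, 0.0]
wrist_force: [-0.1, -0.5, -0.0]
width: 0.802
t: 7.97
position: [599.6, -311.9, 218.1]
ee_rot: [0.789, -0.614, 0.008, -0.001]
wrist_force: [1.5, -0.8, 1.3]
width: 0.801
top [(array([341., 153., 376., 193.]), 0.83), (array([305., 314., 343., 351.]), 0.68), (array([441., 200., 475., 236.]), 0.58), (array([334., 229., 358., 250.]), 0.24)] [[462.68953203 212.20873475]]
side [(array([405., 342., 467., 406.]), 0.83), (array([396., 247., 443., 302.]), 0.79), (array([211., 268., 256., 320.]), 0.71)] [[439.21885998 354.90487212]]
```

View pics/s3.png

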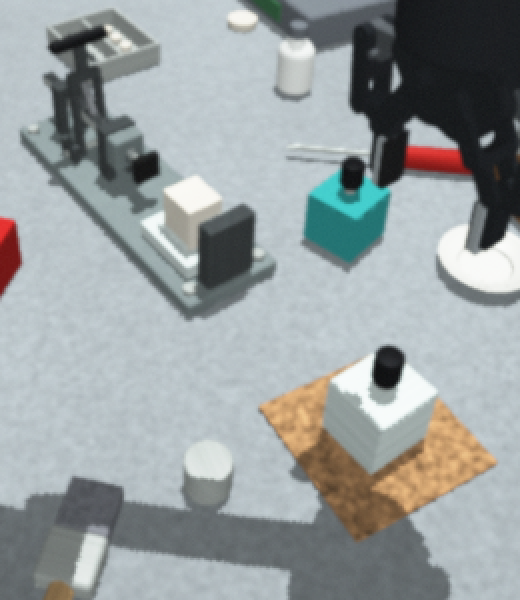

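Lid stands upright on the mat at s3 (380,410), block bare in the tray, trigger bar visible. Next: above the trigger bar.

```bash
python3 -c "
from h import *
rel([489,112,215])"; python3 -m crank '-41 0 0 0 80;-82 0 0 0 80;-123 0 0 0 80;-164 0 0 0 80;-205 0 0 0 80';python3 -m crank '-41 0 0 0 80;-82 0 0 0 80;-123 0 0 0 80;-164 0 0 0 80;-205 0 0 0 80';python3 -c "
from h import *
rel([489,112,215])"
```

```text
pos [ 594.2 -308.6  207.3] yaw -1.322 shift [-433.6   -1.6   -7.1] turn(cw about world-z => tool z +) None
t: 8.58
position: [542.1, -108.5, 205.7]
ee_rot: [0.789, -0.614, -0.002, 0.001]
wrist_force: [0.8, 1.0, -0.1]
width: 0.8
t: 9.0
position: [491.5, 89.8, 206.2]
ee_rot: [0.789, -0.614, -0.002, 0.002]
wrist_force: [0.2, 0.1, 0.0]
width: 0.803
pos [491.5  89.8 206.2] yaw -1.3224 shift [-22.1  -3.   -8.8] turn(cw about world-z => tool z +) None
```

```bash
python3 -m crank '-15 0 0 0 80;-15 0 0 0 80;-15 0 0 0 80';python3 -c "
from h import *
w,o=grab('wrist','w3.png')
print([(np.round(r['rect']),r['p']) for r in bot.spot_in('wrist','trigger_bar')])
t,_=grab('top')
rel([489,112,215],o)"
```

```text
t: 9.25
position: [488.9, 103.3, 206.6]
ee_rot: [0.79, -0.613, -0.001, 0.001]
wrist_force: [-0.2, 0.2, -0.5]
width: 0.797
[(array([281., 180., 341., 310.]), 0.83)]
pos [488.9 103.3 206.6] yaw -1.3193 shift [-8.4 -2.2 -8.4] turn(cw about world-z => tool z +) None
```

View pics/w3.png

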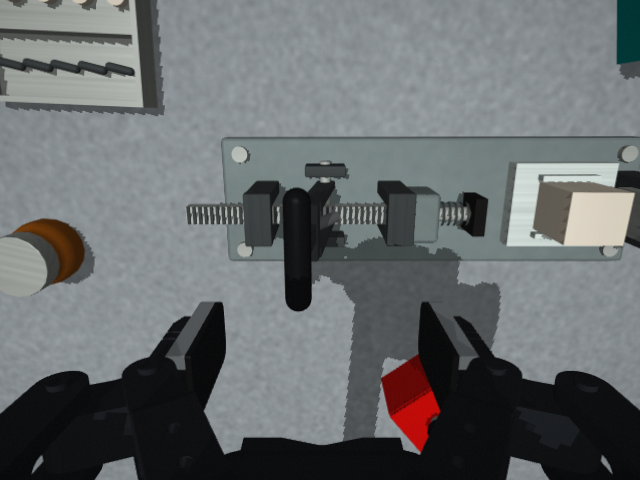

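Crossbar centre at (298,250), pad front top edge at (487,198), block's rear top edge around (552,185), bar tail end (187,214).

```bash
cat >> h.py <<'E'
yaw=-1.3205;U=np.array([np.cos(yaw),np.sin(yaw),0]);N=np.array([-U[1],U[0],0])
E
python3 - <<'E'
from h import *
w,o=grab('wrist')
tb=at_z(w,o,(298,250),141);print('tb',tb)
tl=at_z(w,o,(222,138),16);tr=at_z(w,o,(638,137),16);v=tr-tl;print('yaw',np.arctan2(v[1],v[0]),np.linalg.norm(v))
f=lambda p,z:at_z(w,o,p,z)@U
x0=tb@U+95  # clamp origin along U
for n,p,z in[('plate rear',(222,138),16),('rear guide back',(244,190),76),('pad',(487,198),69),('block rear',(552,190),74),('tail',(187,214),56)]:print(n,f(p,z)-x0)
print('tb y',tb@N)
rel([*tb[:2],122],o,yaw)
E
```

```text
tb [491.10469535 113.73231042 141.        ]
yaw -1.3205878790713415 315.3419257472799
plate rear -158.29593368528953
rear guide back -132.79650727531782
pad 27.13939552199517
block rear 66.6724264048172
tail -177.33067349996116
tb y 503.97189159379263
pos [490.3 101.6 207.4] yaw -1.3231 shift [-11.6  -3.9  85.4] turn(cw about world-z => tool z +) -0.003
```

```bash
python3 -m crank '-11 -3 30 0 80;-11.5 -4 60 0 80;-11.5 -4 78 0 80;-11.5 -4 85 0 80;-11.5 -4 85 0 80'; python3 -m crank '0 0 0 0 40;0 0 0 0 0;0 0 0 0 0;0 0 0 0 0;0 0 0 0 0';python3 -m crank '0 0 0 0 0;0 0 0 0 0;0 0 0 0 0';python3 -c "
from h import *
o=bot.get_obs();rel([491.1,113.7,122],o,yaw);print(o['position']@U,o['wrist_force']@U)"
```

```text
t: 9.87
position: [490.2, 113.7, 121.5]
ee_rot: [0.789, -0.615, -0.001, 0.002]
wrist_force: [-0.3, 0.2, -1.4]
width: 0.797
t: 10.28
position: [492.1, 115.6, 124.6]
ee_rot: [0.789, -0.614, 0.0, -0.001]
wrist_force: [-1.7, 1.9, 4.8]
width: 0.141
t: 10.53
position: [492.1, 115.6, 124.6]
ee_rot: [0.789, -0.614, 0.001, -0.001]
wrist_force: [-0.3, 2.3, 5.8]
width: 0.143
pos [492.1 115.6 124.6] yaw -1.3218 shift [1.6 1.4 2.6] turn(cw about world-z => tool z +) -0.001
9.903527270780325 -2.263932549527343
```

```bash
cat > f.py <<'E'
from h import *
o=bot.get_obs();print('s',round(o['position']@U,1),'FU',round(o['wrist_force']@U,1),'Fz',round(o['wrist_force'][2],1),'w',round(o['width'],3),'t',o['t'])
E
python3 -m crank '-1 0 0 0 0;-3 0 0 0 0;-3 0 0 0 0'; python3 f.py; python3 -m crank '7 0 0 0 0;14 0 -.5 0 0;21 0 0 0 0;27 0 0 0 0;27 0 0 0 0' ; python3 f.py; python3 -m crank '0 0 0 0 0;0 0 0 0 0'; python3 f.py
```

```text
t: 10.78
position: [491.7, 117.0, 124.4]
ee_rot: [0.79, -0.613, 0.002, -0.0]
wrist_force: [-0.1, -3.5, 6.2]
width: 0.142
s 8.4 FU 3.4 Fz 6.2 w 0.142 t 10.7833
t: 11.2
position: [497.9, 93.3, 124.8]
ee_rot: [0.789, -0.615, -0.0, -0.002]
wrist_force: [-1.9, 7.2, 9.9]
width: 0.136
s 32.9 FU -7.4 Fz 9.9 w 0.136 t 11.2
t: 11.37
position: [497.8, 93.6, 124.8]
ee_rot: [0.789, -0.614, -0.0, -0.002]
wrist_force: [-2.9, 6.0, 10.2]
width: 0.142
s 32.6 FU -6.5 Fz 10.2 w 0.142 t 11.3667
```

```bash
python3 -m crank '-12 0 0 0 0;-24.5 0 0 0 0;-24.5 0 0 0 0;-12 0 0 0 0;2 0 -1 0 0'; python3 -m crank '0 0 0 0 0;-13 0 0 0 0;-26 0 0 0 0;-26 0 0 0 0;-12 0 0 0 0';python3 f.py; python3 -m crank '13 0 0 0 0;13 0 0 0 0'; python3 f.py; python3 -c "
from h import *
w,o=grab('wrist','w4.png')"
```

```text
t: 11.78
position: [497.9, 93.3, 124.8]
ee_rot: [0.789, -0.614, -0.001, -0.003]
wrist_force: [3.7, 13.2, -5.3]
width: 0.142
t: 12.2
position: [494.9, 105.2, 125.3]
ee_rot: [0.79, -0.613, -0.001, -0.002]
wrist_force: [2.2, 9.2, 2.1]
width: 0.141
s 20.6 FU -8.4 Fz 2.1 w 0.141 t 12.2
t: 12.37
position: [499.1, 89.4, 125.2]
ee_rot: [0.789, -0.614, -0.0, -0.002]
wrist_force: [0.4, 6.3, 8.7]
width: 0.144
s 37.0 FU -6.0 Fz 8.7 w 0.144 t 12.3667
```

View pics/w4.png

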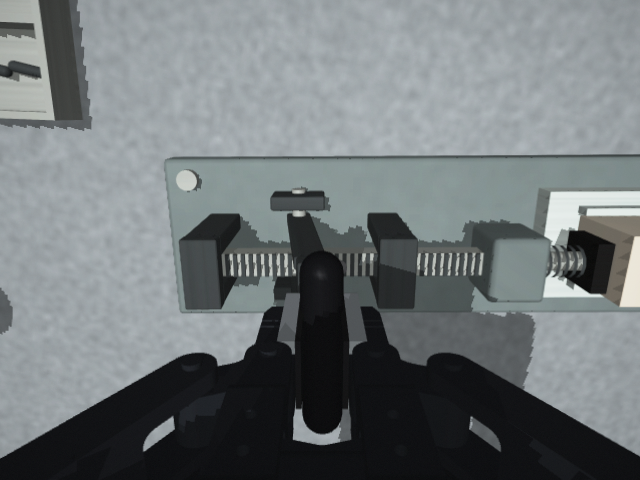

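Pad at (600,262) is now about to reach the block; jaw head front edge (548,240). One more nearly full stroke, watching force.

```bash
python3 -m crank '-14 0 0 0 0;-28.5 0 0 0 0;-28.5 0 0 0 0;-28.5 0 0 0 0;-21 0 0 0 0'; python3 f.py; python3 -m crank '7 0 0 0 0;7 0 0 0 0';python3 f.py; python3 -m crank '7 0 0 0 0;14 0 0 0 0;14 0 0 0 0;14 0 0 0 0'; python3 f.py; python3 -c "
from h import *
w,o=grab('wrist','w5.png'); a=cv2.imread('pics/w4.png');b=cv2.imread('pics/w5.png')
m=np.vstack([a[170:330,440:640],b[170:330,440:640]]);cv2.imwrite('pics/m5.png',cv2.resize(m,None,fx=1.8,fy=1.8,interpolation=3))
s,_=grab('side','s5.png');t,_=grab('top','t5.png')"
```

```text
t: 12.83
position: [493.5, 111.6, 125.9]
ee_rot: [0.79, -0.614, -0.0, -0.002]
wrist_force: [-3.0, 8.9, 17.6]
width: 0.137
s 14.1 FU -9.4 Fz 17.6 w 0.137 t 12.8333
t: 13.0
position: [495.6, 103.3, 125.7]
ee_rot: [0.789, -0.614, 0.0, -0.002]
wrist_force: [-0.6, 6.1, 10.6]
width: 0.14
s 22.6 FU -6.1 Fz 10.6 w 0.14 t 13.0
t: 13.33
position: [499.1, 90.0, 125.8]
ee_rot: [0.789, -0.614, 0.0, -0.002]
wrist_force: [-1.3, 5.6, 11.5]
width: 0.141
s 36.5 FU -5.7 Fz 11.5 w 0.141 t 13.3333
```

View pics/m5.png

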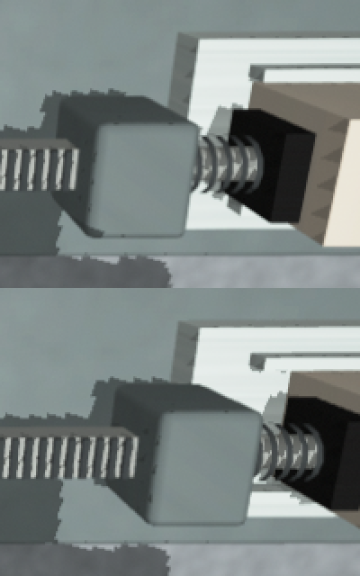

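Jaw head advanced about 15 mm and the block moved with it; force still at free level. Check static views for tracking the gap.

```bash
python3 -c "
import cv2,numpy as np
a=cv2.imread('pics/t5.png')[205:285,285:395];b=cv2.imread('pics/s5.png')[215:330,285:395]
a=cv2.resize(a,None,fx=3.5,fy=3.5,interpolation=3);b=cv2.resize(b,None,fx=3.5,fy=3.5,interpolation=3);h=max(len(a),len(b))
a=np.pad(a,((0,h-len(a)),(0,0),(0,0)));cv2.imwrite('pics/m6.png',np.hstack([a,b]))"
```

```text
(no output)
```

View pics/m6.png

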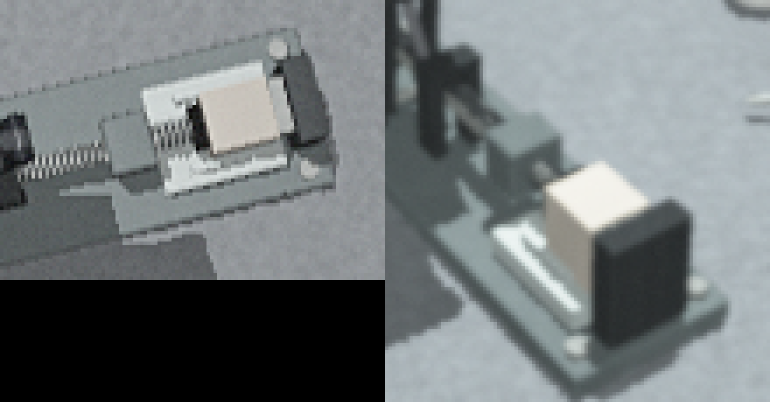

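Top view shows head, spring and block clearly; plunger = loss in head-to-block distance relative to this picture (near-free). Write tracker, then continue stepwise.

```bash
cat > tr.py <<'E'
from h import *
import sys
t,o=grab('top',sys.argv[1])
S=8
up=lambda f:cv2.resize(f,None,fx=S,fy=S,interpolation=cv2.INTER_CUBIC)
ref=cv2.imread('pics/t5.png');cur=np.ascontiguousarray(t['frame'][:,:,::-1])
pb=lambda p,z:at_z(t,o,p,z)
def track(box,z):
    l,tp,r,b=box;m=16
    T=up(ref[tp-4:b+4,l-4:r+4])[4*S:-4*S,4*S:-4*S]; I=up(cur[tp-m:b+m,l-m:r+m])
    q=cv2.matchTemplate(I,T,cv2.TM_CCOEFF_NORMED);_,v,_,p=cv2.minMaxLoc(q)
    d=np.array(p)/S-m;c0=np.array([(l+r)/2,(tp+b)/2]);dw=pb(c0+d,z)-pb(c0,z)
    return dw@U,dw@N,v
h=track((313,235,332,257),76);k=track((341,223,366,250),74)
print('head dU,dN,q',np.round(h,2),'block',np.round(k,2),'plunger rel',round(h[0]-k[0],2))
exec(open('f.py').read())
E
python3 tr.py t5b.png
python3 -m crank '-14 0 0 0 0;-28 0 0 0 0;-28 0 0 0 0;-28 0 0 0 0;-22 0 0 0 0';python3 tr.py t6.png; python3 -m crank '6 0 0 0 0;6 0 0 0 0;6 0 0 0 0';python3 tr.py t7.png
```

```text
head dU,dN,q [0. 0. 1.] block [0. 0. 1.] plunger rel 0.0
s 36.4 FU -5.0 Fz 11.9 w 0.139 t 13.5333
t: 13.95
position: [493.4, 112.7, 126.4]
ee_rot: [0.79, -0.614, -0.0, -0.002]
wrist_force: [-3.9, 8.4, 20.3]
width: 0.141
head dU,dN,q [ 1.29 -0.06  0.9 ] block [ 0.25 -0.06  0.99] plunger rel 1.04
s 14.1 FU -7.3 Fz 15.8 w 0.139 t 14.0
t: 14.25
position: [495.2, 105.8, 126.3]
ee_rot: [0.789, -0.614, 0.0, -0.002]
wrist_force: [-1.8, 5.2, 14.7]
width: 0.138
head dU,dN,q [4.77 0.38 0.87] block [ 0.25 -0.06  0.99] plunger rel 4.53
s 20.1 FU -5.9 Fz 14.2 w 0.137 t 14.3
```

Block stopped after 0.25 mm, so it meets the anvil. Check the reference's absolute compression against the free plunger of the first picture with edge profiles.

```bash
cat > pr.py <<'E'
from h import *
import sys
from scipy.ndimage import map_coordinates
t,o=grab('top')
c=np.array([513.,18.3,0]) # approx clamp origin
for f in sys.argv[1:]:
    g=cv2.imread('pics/'+f)[:,:,1].astype(float);xs=np.arange(10,110,1.)
    out=[]
    for y in (-8,-6,6,8):
        P=np.array([c+U*x+N*y+[0,0,66] for x in xs]);p=proj(t,o,P);out.append(map_coordinates(g,[p[:,1],p[:,0]],order=1))
    print(f);
    for nm,q in (('up',out[2:]),('lo',out[:2])):
        a=np.mean(q,0);print(nm,' '.join(f'{int(x)}:{int(v)}' for x,v in zip(xs,a) if (x<50 if f=='top0.png' else x>45)))
E
python3 pr.py top0.png t5.png t7.png
```

```text
top0.png
up 10:106 11:113 12:106 13:94 14:90 15:63 16:25 17:17 18:23 19:26 20:30 21:40 22:61 23:88 24:118 25:137 26:133 27:130 28:133 29:133 30:131 31:131 32:131 33:130 34:129 35:128 36:128 37:128 38:129 39:131 40:131 41:130 42:130 43:130 44:131 45:132 46:132 47:132 48:133 49:133
lo 10:78 11:85 12:84 13:79 14:71 15:60 16:38 17:21 18:24 19:29 20:30 21:29 22:40 23:60 24:76 25:84 26:84 27:82 28:81 29:81 30:90 31:119 32:141 33:138 34:136 35:136 36:135 37:133 38:131 39:132 40:134 41:134 42:132 43:131 44:131 45:130 46:131 47:132 48:134 49:135
t5.png
up 46:140 47:138 48:137 49:138 50:139 51:141 52:142 53:129 54:111 55:102 56:102 57:123 58:139 59:129 60:115 61:134 62:163 63:154 64:110 65:101 66:144 67:158 68:128 69:118 70:151 71:172 72:144 73:115 74:140 75:170 76:138 77:95 78:86 79:75 80:48 81:33 82:31 83:29 84:29 85:36 86:55 87:107 88:159 89:189 90:207 91:203 92:198 93:197 94:198 95:197 96:197 97:196 98:195 99:196 100:196 101:196 102:196 103:196 104:196 105:195 106:195 107:195 108:195 109:196
lo 46:143 47:143 48:142 49:141 50:143 51:144 52:142 53:136 54:120 55:110 56:129 57:147 58:141 59:12
[... 558 characters left out ...]
:131 75:178 76:153 77:105 78:84 79:68 80:43 81:30 82:31 83:33 84:32 85:31 86:41 87:82 88:130 89:177 90:210 91:207 92:201 93:199 94:198 95:198 96:197 97:197 98:196 99:197 100:198 101:197 102:196 103:195 104:195 105:195 106:196 107:196 108:195 109:194
lo 46:144 47:146 48:146 49:144 50:142 51:141 52:142 53:142 54:143 55:144 56:142 57:141 58:134 59:123 60:116 61:115 62:128 63:139 64:135 65:133 66:131 67:129 68:128 69:129 70:133 71:137 72:137 73:138 74:141 75:139 76:136 77:121 78:93 79:51 80:20 81:23 82:29 83:30 84:28 85:32 86:40 87:80 88:143 89:190 90:203 91:205 92:202 93:200 94:199 95:198 96:198 97:198 98:197 99:197 100:197 101:196 102:196 103:196 104:196 105:197 106:195 107:195 108:194 109:194
```

```bash
sed -i 's/np.arange(10,110,1.)/np.arange(-25,110,1.)/; s/x<50 if/x<-5 if/; s/x>45/40<x<62/' pr.py; python3 pr.py top0.png t5.png t7.png
```

```text
top0.png
up -25:133 -24:134 -23:134 -22:132 -21:130 -20:130 -19:130 -18:129 -17:129 -16:130 -15:130 -14:129 -13:128 -12:122 -11:112 -10:85 -9:60 -8:86 -7:118 -6:111
lo -25:133 -24:137 -23:134 -22:133 -21:132 -20:132 -19:131 -18:131 -17:132 -16:132 -15:133 -14:133 -13:135 -12:133 -11:117 -10:96 -9:75 -8:64 -7:73 -6:80
t5.png
up 41:141 42:139 43:140 44:141 45:141 46:140 47:138 48:137 49:138 50:139 51:141 52:142 53:129 54:111 55:102 56:102 57:123 58:139 59:129 60:115 61:134
lo 41:142 42:141 43:142 44:142 45:143 46:143 47:143 48:142 49:141 50:143 51:144 52:142 53:136 54:120 55:110 56:129 57:147 58:141 59:129 60:127 61:132
t7.png
up 41:142 42:142 43:143 44:143 45:141 46:141 47:141 48:140 49:140 50:139 51:137 52:136 53:137 54:137 55:138 56:140 57:136 58:129 59:107 60:79 61:89
lo 41:144 42:143 43:143 44:143 45:143 46:144 47:146 48:146 49:144 50:142 51:141 52:142 53:142 54:143 55:144 56:142 57:141 58:134 59:123 60:116 61:115
```

Reference plunger ≈0 (head moved 64.1, pad 64.2). Now ≈4.5–5 mm; about 11 mm more of hand travel to reach 11 mm.

```bash
python3 -m crank '3 0 0 0 0;6 0 0 0 0;6 0 0 0 0;6 0 0 0 0';python3 tr.py t8.png;python3 pr.py t8.png | tr ' ' '\n' | grep -E '^(up|lo|5[5-9]|6[0-9]):?' | tr '\n' ' '; sed -i 's/40<x<62/40<x<75/' pr.py
```

```text
t: 14.73
position: [496.4, 101.1, 126.3]
ee_rot: [0.789, -0.614, -0.001, -0.003]
wrist_force: [-3.1, 9.5, 15.4]
width: 0.143
head dU,dN,q [6.61 0.45 0.81] block [ 0.25 -0.06  0.99] plunger rel 6.36
s 25.0 FU -9.8 Fz 15.0 w 0.14 t 14.7833
up 55:138 56:138 57:139 58:139 59:136 60:130 61:113 lo 55:141 56:142 57:143 58:143 59:141 60:133 61:123
```

```bash
python3 -m crank '4 0 0 0 0;7.5 0 0 0 0;7.5 0 0 0 0;7.5 0 0 0 0';python3 tr.py t9.png;python3 pr.py t8.png t9.png | tr ' ' '\n' | grep -E '^(up|lo|5[7-9]|6[0-9]):?' | tr '\n' ' '; cd pics; python3 -c "
import cv2,numpy as np
a=[cv2.resize(cv2.imread(f)[205:275,290:390],None,fx=4,fy=4,interpolation=3) for f in('t5.png','t9.png')]
cv2.imwrite('m9.png',np.vstack(a))"
```

```text
t: 15.17
position: [498.2, 93.9, 125.5]
ee_rot: [0.789, -0.614, -0.001, -0.003]
wrist_force: [-1.1, 10.3, 10.4]
width: 0.142
head dU,dN,q [10.16  0.09  0.76] block [ 0.25 -0.06  0.99] plunger rel 9.92
s 32.4 FU -9.9 Fz 9.5 w 0.139 t 15.2167
up 57:139 58:139 59:136 60:130 61:113 62:94 63:85 64:84 65:92 66:134 67:170 68:135 69:110 lo 57:143 58:143 59:141 60:133 61:123 62:116 63:114 64:123 65:133 66:135 67:133 68:130 69:131 up 57:139 58:139 59:139 60:138 61:139 62:140 63:137 64:122 65:105 66:99 67:105 68:101 69:104 lo 57:140 58:141 59:143 60:142 61:141 62:141 63:141 64:132 65:120 66:122 67:129 68:131 69:131
```

View pics/m9.png

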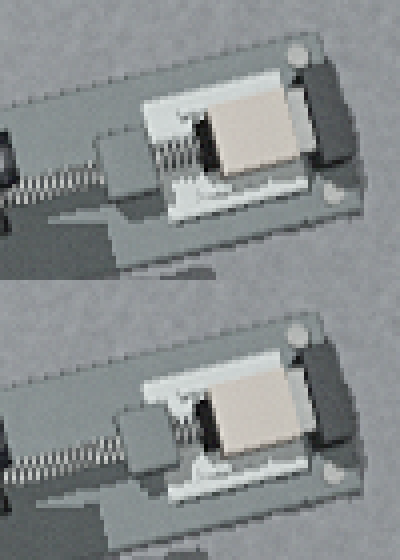

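Block (beige, (250,410)) abuts the light anvil plate (302,395), and the spring is clearly shortened: 10–10.6 mm. A small nudge, settle, last checks.

```bash
python3 -m crank '1 0 0 0 0;1 0 0 0 0;1 0 0 0 0;1 0 0 0 0;1 0 0 0 0';python3 tr.py t10.png;python3 pr.py t10.png | tr ' ' '\n' | grep -E '^(up|lo|6[2-9]):?' | tr '\n' ' '; python3 -c "
from h import *
grab('side')
print([(np.round(r['rect']),r['p']) for r in bot.spot_in('side','lid')])"
```

```text
t: 15.68
position: [498.3, 93.4, 125.5]
ee_rot: [0.789, -0.614, -0.001, -0.003]
wrist_force: [-0.5, 11.0, 9.7]
width: 0.139
head dU,dN,q [10.16  0.09  0.76] block [ 0.25 -0.06  0.99] plunger rel 9.92
s 32.9 FU -10.7 Fz 10.0 w 0.135 t 15.7333
up 62:140 63:137 64:127 65:112 66:101 67:103 68:101 69:104 lo 62:142 63:142 64:132 65:117 66:118 67:128 68:131 69:131 [(array([407., 341., 464., 403.]), 0.89), (array([212., 267., 253., 324.]), 0.82)]
```

```bash
python3 -c "
from bench import bot
print(bot.hand_in());print(bot.get_obs()['wrist_force'])"
```

```text
the job is handed in; nothing more can be done
None
the job is handed in; nothing more can be done
```

The metal lid stands upright on the cork mat. The block is against the anvil, and the arm is still pinching the trigger and holding it forward. I handed the job in at about 15.7 s on the robot's clock.

- **Lid:** I lifted it by its knob and set it down at about (595, -309). The mat's centre measured about (595, -310). The last side picture shows it still there. I never reached for the red and turquoise look-alikes or the other things on the bench.
- **Block:** It stopped moving (0.25 mm in all) while the plunger went in. In the top picture it butts against the anvil's face plate.
- **Plunger:** The pictures put it between 9.9 and 10.8 mm, against the 11 mm aimed for. The template match gave 9.9 mm, but with a weak score of 0.76, and it did not register the last nudge. The edge profile gave about 10.7 mm.
- **Force:** The push on the trigger read 10.7 N, which by the given figures would mean about 12 to 13 mm. That is a little more than the pictures show, but still well under the 17.5 mm crushing limit.

One check disagreed: the pad's absolute position measured about 88 mm along the clamp (about 91 mm with the other estimate of the clamp's origin), where 93 mm is expected with the block at the anvil. I put this down to error in my estimate of the clamp's pose and relied on the relative measurements instead. I did not check the plunger during the final second after hand-in.

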